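# Turn the vial carousel until the red vial faces front

## Robot

A 6-joint arm with a two-finger parallel gripper is mounted at the origin on the work surface. World frame = base frame: x ahead of the robot, y to its left, z up, the work surface at z = 0. Lengths are in m, angles in degrees, forces in N, time in s.
With the tool pointing down it reaches from about 0.35 to 0.875 m from the base axis. Payload 4.2 kg.
Tool frame: the origin (TCP) lies midway between the tips of the shut fingers; the grasp point (between the pads) lies 19 mm behind it; z points along the fingers, y is the direction in which the jaws open and shut (so a half turn about z gives the same grasp; the last joint's range is limited). The gripper opens to 87 mm and grips with 3 to 60 N. Pads are 19 mm wide; open, the fingers measure 117 mm over their backs; the gripper's body (75 mm by 190 mm) begins 51 mm behind the grasp point.
Start: joints at [-61.845, 22.042, 0.453, 0, -68.411, -14.817], TCP at [0.144, -0.608, 0.223] pointing down, gripper open.
Joint ranges: [-179.83, 179.83], [-69.29, 118.12], [-61.27, 80.66], [-181.25, 117.63], [-171.15, -9.14], [-177.46, 177.46]. Speed limits (degrees/s): [159.86, 159.86, 180, 180, 180, 180].

## Interface

Orientations are given as a 3x3 rotation matrix whose columns are the frame's x, y, z axes.
In Python, from station import r gives the robot as it stands.
- The arm moves only by the tool play_rows, never from a script. Its argument "commands" is a list that holds one entry, the list of rows, each a list of 7 numbers: the shift along the world's x, y, z in m, then the turn, a rotation vector about the world's x, y, z in rad, then the closure, from 0 (fully open) to 1 (shut). A call has 1 to 5 rows; each row is the pose to reach, as a shift and turn from the pose commanded when the call began; what a row does not reach only later rows make up. A row lasts 1/10 s, in which the tool goes at most 50 mm and 8.59 degrees, less where a joint would pass 70% of its speed; a pose out of reach is approached as far as the arm can. A call with a gripper value outside its range is refused whole. The fingers move at their own pace and stop on an object; the grip force is fixed at half the most. Time passes only in rows, so rows that repeat a pose let the fingers close. It gives the time, the measured TCP pose, the force and the opening at its end, in the units of the state.
- r.sense(): the state, without advancing time (a new reading comes with each control period).
- r.capture(name): name is "scene" or "top" or "wrist"; returns a dict with "image" (420x560x3 uint8, red, green, blue), "range_z" (420x560 float32, m along the optical axis (not along the pixel's ray), 0 where there is no reading), "intrinsics" (3x3 intrinsics, pixels), "extrinsics" (4x4, takes a point from camera to world coordinates); the wrist camera has in their place "mount" (4x4, takes a point from camera to tool coordinates, whose origin is the TCP and whose axes are the flange's). Camera axes: x right, y up, looking along -z (the intrinsics and any distortion apply to the point x, -y, -z); pixel columns grow to the right and rows downward; lengths in m; the calibration is good to about 2 mm. A picture is of the moment at which its call begins: read the wrist's pose just before it.
- r.finish_job(): hands the job in, once; it reports no verdict.
The state is a dict: "time_s": time; "joints": joint angles; "joint_velocities": joint speeds; "effort": joint torques, N m; "tcp_pos": TCP position; "ee_rot": TCP orientation; "wrist_force": force on the tool from outside, world axes, zero at the start; "moment": the same for the moment, N m; "gripper_width": opening from 0.0 (shut) to 1.0 (fully open).
Only numpy, scipy, OpenCV 4.12 (cv2) and the standard library are available. Lean on these libraries where they do the work, as an engineer would, in place of code of your own. Each camera call takes 0.05 s, during which the arm holds its last target. There are 200 camera calls.

## Task

Spin the vial carousel by pushing its rim with the fingertips (the black posts on the rim are there to push against) until the red-capped vial faces front, lined up with the blue arrow on the foot, then back off and leave the deck at rest. Do not touch the vials themselves: they stay standing in their pockets, and the bottle, tub and beaker around the carousel are left where they are.

Things in the scene. Friction and masses are not known exactly. Their poses are not given: they have to be found in the camera images.
- foot: Fixed grey foot of the carousel: a disc 190 mm across under the deck, and a flat front tongue 50 mm wide, 6 mm thick, reaching 210 mm from the centre, with a blue arrowhead pointing at the deck. Origin: on the table, on the vertical spin axis. Its -x axis runs along the tongue through the arrow: this is 'front' (roughly towards the robot, but it varies).
- front_mark (a point): Middle of the blue arrowhead on the tongue, 175 mm from the spin axis, 6 mm above the table; axes as foot.
- turntable: Pale-blue round deck, 284 mm across, 14 mm thick; spins either way, without stops, on the foot's axis. Friction of about 0.7 N at the posts: it stops almost at once when no longer pushed. Origin: on the spin axis at the deck's underside, 14 mm above the table (its top face is 28 mm above the table); axes turn with it, z up.
- deck_top (a point): Centre of the deck's top face (a grey hub 44 mm across, 10 mm high), axes as turntable. Around it six white pockets (collars 44 mm outside, 38 mm inside, 12 mm high), centres at radius 78 mm, 0, 60, 120, 180, 240, 300 degrees counterclockwise from its x axis. The red vial's pocket is at 180 degrees; the one at 0 is empty.
- post (a point): Foot of one of six alike upright black posts on the deck's rim, 14 mm in diameter, 60 mm tall (tops 88 mm above the table), at radius 130 mm, 30, 90, 150, 210, 270, 330 degrees from the deck's x axis, halfway between the pockets. This one is at 30 degrees.
- vial_red: The marked item: glass vial 34 mm in diameter, 50 mm tall, with a red cap and red band, about 50 g, standing loosely in a pocket of the deck (its top 78 mm above the table). Starts 70 degrees or more away from the front, either way round. Origin: centre of its underside, z up; its yaw means nothing.
- vial_green: Bystander on the deck: the same kind of vial as the red one, with a green cap and green band. Loose in its pocket. Origin: centre of its underside, z up.
- vial_black: Bystander on the deck: the same kind of vial as the red one, with a black cap and black band. Loose in its pocket. Origin: centre of its underside, z up.
- vial_white: Bystander on the deck: the same kind of vial as the red one, with a white cap and white band. Loose in its pocket. Origin: centre of its underside, z up.
- vial_blue: Bystander on the deck: the same kind of vial as the red one, with a blue cap and blue band. Loose in its pocket. Origin: centre of its underside, z up.
- disinfectant: Bystander: white plastic bottle with blue cap, 76 mm in diameter, 170 mm tall, loose on the table left of the carousel. Origin: centre of its underside.
- tub: Bystander: white round tub with yellow lid, 104 mm in diameter, 97 mm tall, loose on the table right of the carousel. Origin: centre of its underside.
- beaker: Bystander: open white beaker, 70 mm across, 85 mm tall, loose on the table beyond and left of the carousel. Origin: centre of its underside.
Mind the look-alikes: they are no part of the job. Leave any yellow look-alike of the vial_red alone.

How it is judged (in metres and radians):
At the end, for the whole second after the job is handed in: The red vial's centre is within 11 mm sideways (8 degrees of turn) of the line from the spin axis through the blue arrow, on the arrow's side; the deck is at rest, all vials stand upright in their pockets, and bottle, tub and beaker stand within 20 mm of where they were (x of vial_red in the frame of foot below -0.06 m and y of vial_red in the frame of foot between -0.011 and 0.011 m and angular speed of turntable below 0.05 rad/s and z of each of vial_red, vial_green, vial_black, vial_white, vial_blue in the frame of turntable below 0.02 m and angle between each of vial_red, vial_green, vial_black, vial_white, vial_blue, disinfectant, tub, beaker's own z axis and vertical below 0.15 rad and distance of each of disinfectant, tub, beaker from where it was at the start of the episode below 0.02 m); the robot touches nothing.
It fails at once if a vial is touched by the robot (more than 1 N) (contact force between any of the fingers, the arm and vial_red above 1 N or contact force between any of the fingers, the arm and vial_green above 1 N or contact force between any of the fingers, the arm and vial_black above 1 N or contact force between any of the fingers, the arm and vial_white above 1 N or contact force between any of the fingers, the arm and vial_blue above 1 N).
It fails at once if a vial is lifted out of its pocket or tipped (z of any of vial_red, vial_green, vial_black, vial_white, vial_blue in the frame of turntable above 0.024 m or angle between any of vial_red, vial_green, vial_black, vial_white, vial_blue's own z axis and vertical above 0.4 rad).
It fails at once if the bottle, tub or beaker is pushed away, lifted or tipped (distance of any of disinfectant, tub, beaker from where it was at the start of the episode above 0.03 m or angle between any of disinfectant, tub, beaker's own z axis and vertical above 0.3 rad).
It also fails if it takes over 64 s, if anything falls off the work surface, if the arm or the gripper's body presses on something with over 40 N, if the wrist force passes 120 N, or if a joint passes its speed limit or range.

## Working session

There is one attempt and no reset: what is moved stays moved. The work goes in short steps, Python scripts to look and compute and a tool call to move; the robot and the scene stay as the last step left them, time stands still between calls to the robot, and variables do not carry over. Pictures are saved under pics/ and viewed, about 8 in all and at most 12, crops included, and the job is handed in when it is done.

Besides the shell and the picture viewer there is one more tool, called after ">>>" as a command line: name --argument value ..., lists and objects as JSON in quotes. play_rows: Moves the arm, as the interface text tells. Its arguments: {"type":"object","properties":{"commands":{"type":"array","items":{"type":"array","items":{"type":"array","items":{"type":"number"}}}}},"required":["commands"]}

```bash
ls; mkdir -p pics; python3 - <<'E'
from station import r
import cv2,numpy as np
print(r.sense())
for n in("top","scene"):
    c=r.capture(n); np.savez(f"{n}0.npz",**c); cv2.imwrite(f"pics/{n}0.png",c["image"][:,:,::-1])
    print(n,c["intrinsics"],c["extrinsics"])
E
```

```text
pics
{'time_s': 0.0, 'joints': array([-6.18444899e+01,  2.20905539e+01,  3.78423113e-01, -2.88005699e-02,
       -6.84106259e+01, -1.48169695e+01]), 'joint_velocities': array([-0.08357195,  0.00366226, -0.10263454, -0.03553647,  0.06082499,
        0.07223962]), 'effort': array([ 2.27789542e-05, -3.90667534e+01,  1.87407088e+01,  4.22013760e+00,
        1.09680853e-02, -2.03557165e-04]), 'tcp_pos': array([ 0.14406882, -0.60754057,  0.22145301]), 'ee_rot': array([[-9.73066648e-01, -2.30523189e-01, -5.98862983e-04],
       [-2.30523946e-01,  9.73064366e-01,  2.10949539e-03],
       [ 9.64446241e-05,  2.19073187e-03, -9.99997596e-01]]), 'wrist_force': array([-0.00955013,  0.18791141, -0.01634661]), 'moment': array([ 0.0345545 ,  0.0228559 , -0.01868591]), 'gripper_width': 1.0013955527235665}
top [[477.28906178   0.         275.16790389]
 [  0.         477.28906178 207.92993601]
 [  0.           0.           1.        ]] [[-0.01517739  0.98663319 -0.16224858  0.37402445]
 [-0.99970465 -0.01805381 -0.01626875  0.0026258 ]
 [-0.01898049  0.16195374  0.98661579  1.23010476]
 [ 0.          0.          0.          1.        ]]
scene [[444.91165251   0.         279.37279788]
 [  0.         444.91165251 209.47840941]
 [  0.           0.           1.        ]] [[-5.79913183e-01 -5.41575039e-01  6.08602643e-01  1.21444795e+00]
 [ 8.14678128e-01 -3.85966082e-01  4.32816047e-01  4.59591851e-01]
 [ 4.97610370e-04  7.46810994e-01  6.65036159e-01  7.81989296e-01]
 [ 0.00000000e+00  0.00000000e+00  0.00000000e+00  1.00000000e+00]]
```

View pics/top0.png

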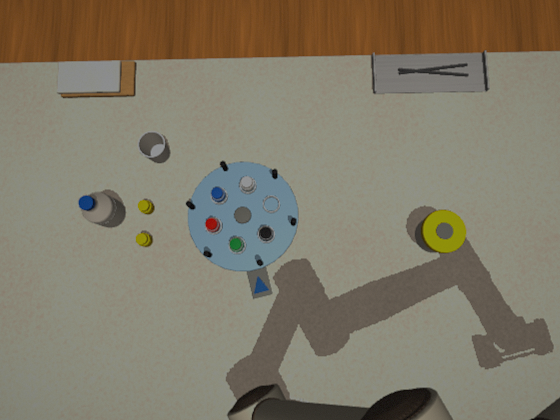

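View pics/scene0.png

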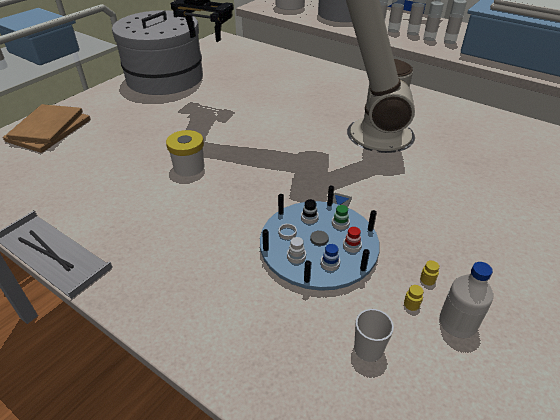

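The top view shows the deck centred near (243,215), the arrow at (261,285) and the red cap at (212,225). The bottle is at (98,207) with two yellow look-alikes near (145,222), the beaker is at (152,145) and the tub at (445,232).

```bash
cat > h.py <<'E'
import numpy as np,cv2
from station import r
def ray(c,uv,z):
    K,E=c["intrinsics"],c["extrinsics"]
    d=np.linalg.inv(K)@[uv[0],uv[1],1]; d=E[:3,:3]@(d*[1,-1,-1]); o=E[:3,3]
    return (o+d*(z-o[2])/d[2])[:2]
def blobs(c,lo,hi,amin,roi):
    hsv=cv2.cvtColor(np.ascontiguousarray(c["image"]),cv2.COLOR_RGB2HSV)
    m=cv2.inRange(hsv,np.array(lo),np.array(hi)); k=np.zeros_like(m);x0,y0,x1,y1=roi;k[y0:y1,x0:x1]=255;m&=k
    n,l,s,ce=cv2.connectedComponentsWithStats(m)
    return [(ce[i],s[i,4],(l==i)) for i in range(1,n) if s[i,4]>=amin]
def red(c,roi=(170,140,320,275)):
    return max(blobs(c,(0,150,80),(8,255,255),15,roi),key=lambda b:b[1])
def posts(c,roi=(175,150,310,280)):
    return blobs(c,(0,0,0),(180,255,50),15,roi)
E
python3 - <<'E'
from h import *
c=dict(np.load("top0.npz"))
b=max(blobs(c,(95,30,120),(110,140,255),500,(170,140,320,280)),key=lambda b:b[1])
cn=max(cv2.findContours(b[2].astype(np.uint8),0,2)[0],key=cv2.contourArea)
h=cv2.convexHull(cn)[:,0]
P=np.array([ray(c,p,.028) for p in h])
A=np.c_[2*P,np.ones(len(P))];s=np.linalg.lstsq(A,(P**2).sum(1),rcond=None)[0]
C=s[:2];print("deck",C,np.sqrt(s[2]+C@C),np.linalg.norm(P-C,axis=1).round(3))
for q in blobs(c,(105,140,60),(125,255,255),15,(60,140,320,310)):print("blue",q[0],q[1],ray(c,q[0],.006))
ar=[q for q in blobs(c,(105,140,60),(125,255,255),15,(235,270,290,310))][0]
a=ray(c,ar[0],.006);f=a-C;print("front",a,np.linalg.norm(f),np.degrees(np.arctan2(f[1],f[0])))
q=red(c);p=ray(c,q[0],.075)-C;print("red",q[0],q[1],p+C,np.linalg.norm(p),np.degrees(np.arctan2(p[1],p[0])))
for q in posts(c):
    ys,xs=np.nonzero(q[2]);
    # top end = farthest from nadir: just give both ends
    p=ray(c,q[0],.058)-C;print("blk",q[0],q[1],np.linalg.norm(p),np.degrees(np.arctan2(p[1],p[0])))
for n,uv,z in(("bottle",(87,203),.17),("tub",(444,231),.097),("beaker",(152,143),.085),("y1",(145,206),.05),("y2",(144,239),.05)):print(n,ray(c,uv,z))
E
```

```text
deck [0.55483646 0.10602747] 0.14039125693373067 [0.14  0.141 0.14  0.14  0.14  0.141 0.141 0.14  0.14  0.141 0.14  0.14
 0.14  0.14  0.141 0.141 0.14  0.14  0.141 0.14  0.14  0.14  0.14  0.14
 0.14  0.141 0.14  0.141 0.14  0.14  0.14  0.14  0.14  0.141 0.14  0.141
 0.141 0.14  0.141 0.141 0.14  0.14  0.14  0.14  0.14  0.14  0.14  0.141]
blue [216.64285714 192.47959184] 98 [0.61914399 0.17550259]
blue [ 85.63190184 202.39877301] 163 [0.59913993 0.52004056]
blue [259.77586207 286.02586207] 116 [0.37559759 0.06484294]
front [0.37559759 0.06484294] 0.18390959285413444 -167.05950400864714
red [210.93203883 223.52427184] 103 [0.52820365 0.17939502] 0.0780519276113032 109.9511663379824
blk [223.54761905 165.85714286] 42 0.13022732600063858 20.18657972337899
blk [274.18421053 173.42105263] 38 0.1299683053213035 -39.65073602224796
blk [189.95238095 204.9047619 ] 42 0.13099946716417346 79.66445286559153
blk [292.83333333 221.13333333] 30 0.1291974025383862 -99.79809213361614
blk [265.06060606 232.24242424] 99 0.07571257038374483 -129.7735661761238
blk [207.20588235 253.58823529] 34 0.13001759682773864 139.37697712395652
blk [259.25 262.25] 24 0.12931794715513253 -160.5259877324405
bottle [0.56753334 0.44751805]
tub [ 0.49760543 -0.37820652]
beaker [0.73244725 0.32693231]
y1 [0.57902673 0.35016373]
y2 [0.49560229 0.35023137]
```

Red must turn +83° (from 110° to 193° about the deck centre). I'll push the post at 200° counter-clockwise with shut fingers, on the clear right-hand side.

>>> play_rows --commands '[[[0.05, 0.04, 0, 0, 0, 0, 1], [0.09, 0.08, 0, 0, 0, 0, 1], [0.12, 0.12, 0, 0, 0, 0, 1], [0.15, 0.16, 0, 0, 0, 0, 1], [0.18, 0.2, 0, 0, 0, 0, 1]]]'

```text
time_s: 0.6
tcp_pos: [0.3127, -0.4225, 0.2221]
ee_rot: [[-0.973, -0.23, -0.001], [-0.23, 0.973, 0.001], [0.0, 0.001, -1.0]]
wrist_force: [1.5, 0.9, -0.1]
gripper_width: 0.63
```

>>> play_rows --commands '[[[0.01, 0.048, 0, 0, 0, 0, 1], [0.02, 0.096, 0, 0, 0, -0.05, 1], [0.03, 0.144, 0, 0, 0, -0.1, 1], [0.04, 0.192, 0, 0, 0, -0.15, 1], [0.05, 0.24, 0, 0, 0, -0.19, 1]]]'

```text
time_s: 1.1
tcp_pos: [0.3617, -0.1824, 0.2224]
ee_rot: [[-0.999, -0.041, 0.0], [-0.041, 0.999, 0.0], [-0.0, 0.0, -1.0]]
wrist_force: [1.3, 0.9, 0.5]
gripper_width: 0.174
```

>>> play_rows --commands '[[[0.01, 0.048, 0, 0, 0, 0, 1], [0.02, 0.096, 0, 0, 0, 0, 1], [0.03, 0.144, 0, 0, 0, 0, 1], [0.04, 0.192, 0, 0, 0, 0, 1], [0.045, 0.24, 0, 0, 0, 0, 1]]]'

```text
time_s: 1.6
tcp_pos: [0.4069, 0.0578, 0.2226]
ee_rot: [[-0.999, -0.043, 0.0], [-0.043, 0.999, 0.0], [-0.0, 0.0, -1.0]]
wrist_force: [0.9, -0.3, 0.4]
gripper_width: 0.001
```

>>> play_rows --commands '[[[0.0, 0.03, 0, 0, 0, 0, 1], [0.0, 0.03, -0.04, 0, 0, 0, 1], [0.0, 0.03, -0.06, 0, 0, 0, 1], [0.0, 0.03, -0.07, 0, 0, 0, 1], [0.0, 0.03, -0.07, 0, 0, 0, 1]]]'

```text
time_s: 2.1
tcp_pos: [0.4062, 0.0851, 0.1515]
ee_rot: [[-0.999, -0.043, -0.003], [-0.043, 0.999, -0.002], [0.003, -0.002, -1.0]]
wrist_force: [-0.6, -0.4, -0.2]
gripper_width: 0.007
```

```bash
python3 - <<'E'
from h import *
print(r.sense()["tcp_pos"])
c=r.capture("scene");cv2.imwrite("pics/scene1.png",c["image"][100:320,200:480,::-1].repeat(2,0).repeat(2,1))
E
```

```text
[0.40622029 0.08514632 0.15148982]
```

View pics/scene1.png

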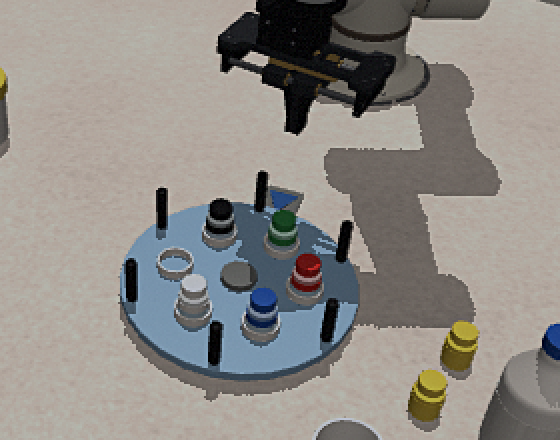

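The shut fingers hang over the front, on the green/red side of the post at 200°, and the deck is untouched. The arm sits about 14 mm and 19 mm short of my target, so I'll correct that and then lower.

>>> play_rows --commands '[[[0.0135, 0.0185, 0, 0, 0, 0, 1], [0.0135, 0.0185, -0.03, 0, 0, 0, 1], [0.0135, 0.0185, -0.06, 0, 0, 0, 1], [0.0135, 0.0185, -0.09, 0, 0, 0, 1], [0.0135, 0.0185, -0.1, 0, 0, 0, 1]]]'

```text
time_s: 2.65
tcp_pos: [0.4201, 0.1036, 0.0515]
ee_rot: [[-0.999, -0.042, -0.002], [-0.042, 0.999, -0.001], [0.002, -0.001, -1.0]]
wrist_force: [-0.0, 0.4, -0.2]
gripper_width: 0.009
```

```bash
python3 - <<'E'
from h import *
C=np.array([.5548,.1060])
c=r.capture("top");p=ray(c,red(c)[0],.075)-C;print("red",np.degrees(np.arctan2(p[1],p[0])))
s=r.sense();t=s["tcp_pos"];d=t[:2]-C;print(t,np.hypot(*d),np.degrees(np.arctan2(d[1],d[0])),np.degrees(np.arctan2(s["ee_rot"][1,0],s["ee_rot"][0,0])))
for f in range(181,278,4):
    print(f,(.135*np.array([np.cos(np.radians(f)),np.sin(np.radians(f))])-.135*np.array([np.cos(np.radians(181)),np.sin(np.radians(181))])).round(4))
E
```

```text
red 109.5312229004269
[0.41994502 0.10352438 0.0511223 ] 0.13487770068098828 -178.94830299085922 -177.59143020526759
181 [0. 0.]
185 [ 0.0005 -0.0094]
189 [ 0.0016 -0.0188]
193 [ 0.0034 -0.028 ]
197 [ 0.0059 -0.0371]
201 [ 0.0089 -0.046 ]
205 [ 0.0126 -0.0547]
209 [ 0.0169 -0.0631]
213 [ 0.0218 -0.0712]
217 [ 0.0272 -0.0789]
221 [ 0.0331 -0.0862]
225 [ 0.0395 -0.0931]
229 [ 0.0464 -0.0995]
233 [ 0.0537 -0.1055]
237 [ 0.0615 -0.1109]
241 [ 0.0695 -0.1157]
245 [ 0.0779 -0.12  ]
249 [ 0.0866 -0.1237]
253 [ 0.0955 -0.1267]
257 [ 0.1046 -0.1292]
261 [ 0.1139 -0.131 ]
265 [ 0.1232 -0.1321]
269 [ 0.1326 -0.1326]
273 [ 0.142  -0.1325]
277 [ 0.1514 -0.1316]
```

>>> play_rows --commands '[[[0.0005, -0.0094, 0, 0, 0, 0.05, 1], [0.0016, -0.0188, 0, 0, 0, 0.12, 1], [0.0034, -0.028, 0, 0, 0, 0.19, 1], [0.0059, -0.0371, 0, 0, 0, 0.26, 1], [0.0089, -0.046, 0, 0, 0, 0.33, 1]]]'

```text
time_s: 3.2
tcp_pos: [0.4309, 0.0584, 0.0545]
ee_rot: [[-0.93, -0.367, 0.004], [-0.367, 0.93, 0.002], [-0.004, 0.0, -1.0]]
wrist_force: [-0.8, 1.1, -0.6]
gripper_width: 0.005
```

```bash
cat > chk.py <<'E'
from h import *
C=np.array([.5548,.1060])
c=r.capture("top")
try: p=ray(c,red(c)[0],.075)-C;print("red",np.hypot(*p),np.degrees(np.arctan2(p[1],p[0]))%360)
except ValueError: print("red hidden")
s=r.sense();t=s["tcp_pos"];d=t[:2]-C;print(s["time_s"],t,np.hypot(*d),np.degrees(np.arctan2(d[1],d[0]))%360,np.degrees(np.arctan2(s["ee_rot"][1,0],s["ee_rot"][0,0]))%360,s["wrist_force"])
E
python3 chk.py
```

```text
red 0.07818758765907277 118.60593077601386
3.25 [0.43111542 0.057746   0.05448038] 0.13276416674525038 201.31262617424434 201.59833967539933 [ 1.15616386 -1.32579358  0.71578133]
```

>>> play_rows --commands '[[[0.003, -0.009, -0.001, 0, 0, 0.07, 1], [0.007, -0.018, -0.002, 0, 0, 0.14, 1], [0.0115, -0.026, -0.003, 0, 0, 0.21, 1], [0.0168, -0.034, -0.004, 0, 0, 0.28, 1], [0.0225, -0.0412, -0.004, 0, 0, 0.35, 1]]]'

```text
time_s: 3.75
tcp_pos: [0.4536, 0.0173, 0.0503]
ee_rot: [[-0.749, -0.663, 0.004], [-0.663, 0.749, 0.001], [-0.004, -0.001, -1.0]]
wrist_force: [-1.0, 0.9, -0.5]
gripper_width: 0.0
```

```bash
python3 chk.py
```

```text
red 0.07857844276594937 139.39033602147106
3.8 [0.45449005 0.01687971 0.05036856] 0.1341808914006986 221.61945991399256 221.60871976127652 [ 1.54786099 -0.82685103  1.36442285]
```

>>> play_rows --commands '[[[0.0064, -0.0069, 0, 0, 0, 0.07, 1], [0.0133, -0.0133, 0, 0, 0, 0.14, 1], [0.0206, -0.0193, 0, 0, 0, 0.21, 1], [0.0284, -0.0247, 0, 0, 0, 0.28, 1], [0.0364, -0.0295, 0, 0, 0, 0.35, 1]]]'

```text
time_s: 4.3
tcp_pos: [0.4892, -0.0123, 0.05]
ee_rot: [[-0.477, -0.879, 0.002], [-0.879, 0.477, 0.0], [-0.001, -0.002, -1.0]]
wrist_force: [-0.7, 0.7, 0.3]
gripper_width: 0.007
```

```bash
python3 chk.py
```

```text
red hidden
4.35 [ 0.49085735 -0.01252574  0.05009482] 0.13467373407369645 241.65388304193345 241.62061205525532 [ 2.23233923 -0.25344111 -0.38725791]
```

>>> play_rows --commands '[[[0.0084, -0.0043, 0, 0, 0, 0.07, 1], [0.0171, -0.008, 0, 0, 0, 0.14, 1], [0.026, -0.011, 0, 0, 0, 0.21, 1], [0.0351, -0.0135, 0, 0, 0, 0.28, 1], [0.0444, -0.0153, 0, 0, 0, 0.35, 1]]]'

```text
time_s: 4.85
tcp_pos: [0.5329, -0.0277, 0.0496]
ee_rot: [[-0.148, -0.989, 0.001], [-0.989, 0.148, 0.0], [-0.0, -0.001, -1.0]]
wrist_force: [-0.4, -0.6, 0.3]
gripper_width: 0.002
```

```bash
python3 chk.py
```

```text
red 0.07728598884013624 183.20805788414856
4.9 [ 0.53499417 -0.02764291  0.04979576] 0.1351025434186018 261.5701446573188 261.6397607103669 [ 1.74665529 -0.47017488  0.5593105 ]
```

```bash
python3 - <<'E'
from h import *
C=np.array([.5548,.1060])
c=r.capture("top");d=r.capture("scene")
for q in posts(c):
    if q[1]<60: p=ray(c,q[0],.058)-C;print(q[1],np.hypot(*p).round(3),np.degrees(np.arctan2(p[1],p[0]))%60)
print(red(c)[1])
q=red(d,(240,180,400,300));p=ray(d,q[0],.068)-C;print(q[0],q[1],np.hypot(*p),np.degrees(np.arctan2(p[1],p[0]))%360)
a=c["image"][140:300,150:330,::-1].repeat(2,0).repeat(2,1);b=d["image"][160:320,230:430,::-1].repeat(2,0).repeat(2,1)
cv2.imwrite("pics/mid.png",np.hstack([a,b]))
E
```

```text
41 0.13 31.211130121474785
43 0.131 31.049501973696067
18 0.052 20.103526009158106
51 0.156 44.02586748008673
16 0.057 10.226883717521417
25 0.129 30.589254968725356
64
[336.39240506 206.53164557] 79 0.08310983781279543 183.0563377238548
```

View pics/mid.png

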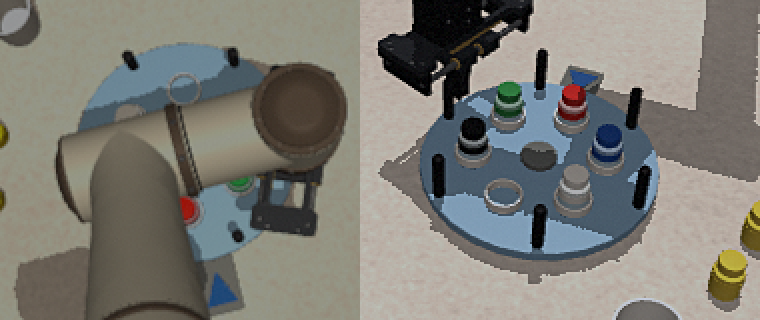

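Red is near 181° by the post pattern, with the vials standing and the fingers behind their post. The last 12° I'll push more slowly.

>>> play_rows --commands '[[[0.007, -0.0008, 0, 0, 0, 0.05, 1], [0.014, -0.0013, 0, 0, 0, 0.1, 1], [0.02, -0.0014, 0, 0, 0, 0.15, 1], [0.025, -0.0013, 0, 0, 0, 0.18, 1], [0.029, -0.0011, 0, 0, 0, 0.21, 1]]]'

```text
time_s: 5.5
tcp_pos: [0.561, -0.0288, 0.0489]
ee_rot: [[0.06, -0.998, -0.001], [-0.998, -0.06, -0.0], [0.0, 0.001, -1.0]]
wrist_force: [-1.2, -1.0, 0.6]
gripper_width: 0.008
```

```bash
cat > chk2.py <<'E'
from h import *
C=np.array([.5548,.1060])
c=r.capture("top");s=r.sense();t=s["tcp_pos"][:2]-C
for q in posts(c):
    p=ray(c,q[0],.058)-C
    if abs(np.hypot(*p)-.13)<.004 and q[1]>20:print(q[1],"post->red",181+((np.degrees(np.arctan2(p[1],p[0]))-31+30)%60)-30)
print(s["tcp_pos"],np.degrees(np.arctan2(*t[::-1]))%360,s["wrist_force"])
q=red(c);p=ray(c,q[0],.075)-C;print(q[1],"red",np.hypot(*p),np.degrees(np.arctan2(p[1],p[0]))%360)
E
python3 chk2.py
```

```text
43 post->red 191.7230688363378
40 post->red 191.3717468971908
25 post->red 191.2997879733739
[ 0.56185826 -0.02866608  0.04899322] 273.00030167566933 [ 0.5112204   0.54489724 -0.14024213]
86 red 0.07735871177547708 192.8782089397375
```

Within tolerance. Now I'll back off: backwards off the post, then up and away.

>>> play_rows --commands '[[[-0.008, 0, 0, 0, 0, 0, 1], [-0.016, -0.01, 0, 0, 0, 0, 1], [-0.02, -0.03, 0.02, 0, 0, 0, 1], [-0.02, -0.06, 0.06, 0, 0, 0, 1], [-0.02, -0.09, 0.1, 0, 0, 0, 1]]]'

```text
time_s: 6.05
tcp_pos: [0.5396, -0.1199, 0.1492]
ee_rot: [[0.062, -0.998, -0.003], [-0.998, -0.062, -0.0], [-0.0, 0.003, -1.0]]
wrist_force: [2.1, -0.0, 0.2]
gripper_width: 0.005
```

>>> play_rows --commands '[[[-0.01, -0.03, 0.03, 0, 0, 0, 1], [-0.02, -0.07, 0.05, 0, 0, 0, 1], [-0.03, -0.11, 0.08, 0, 0, 0, 1], [-0.04, -0.15, 0.1, 0, 0, 0, 1], [-0.05, -0.19, 0.1, 0, 0, 0, 1]]]'

```text
time_s: 6.55
tcp_pos: [0.4913, -0.3112, 0.2526]
ee_rot: [[0.061, -0.998, 0.007], [-0.998, -0.061, -0.003], [0.003, -0.006, -1.0]]
wrist_force: [0.8, -0.5, -0.2]
gripper_width: 0.008
```

>>> play_rows --commands '[[[-0.02, -0.04, 0, 0, 0, 0, 1], [-0.04, -0.08, 0, 0, 0, 0, 1], [-0.06, -0.12, 0, 0, 0, 0, 1], [-0.06, -0.14, 0, 0, 0, 0, 1], [-0.06, -0.14, 0, 0, 0, 0, 1]]]'

```text
time_s: 7.05
tcp_pos: [0.4294, -0.4509, 0.2478]
ee_rot: [[0.057, -0.998, -0.001], [-0.998, -0.057, 0.001], [-0.001, 0.001, -1.0]]
wrist_force: [0.4, 0.5, 0.2]
gripper_width: 0.006
```

```bash
python3 chk2.py; python3 - <<'E'
from h import *
c=r.capture("top");b=blobs(c,(105,140,60),(125,255,255),15,(225,270,290,310))
for q in b: print(q[0],q[1],ray(c,q[0],.006))
d=r.capture("scene")
cv2.imwrite("pics/end.png",np.hstack([c["image"][100:320,60:480,::-1],d["image"][130:350,150:510,::-1]]))
E
```

```text
39 post->red 192.2992217240691
41 post->red 191.90144007335127
33 post->red 192.33363736897655
39 post->red 191.5149650153179
24 post->red 192.03346230066253
32 post->red 191.5702193934201
[ 0.42993545 -0.44943591  0.24781597] 257.33027274841976 [-0.31476892  0.98350049 -0.66938547]
104 red 0.07745969045616932 191.83260067924084
[259.76576577 286.12612613] 111 [0.37534736 0.06487102]
```

View pics/end.png

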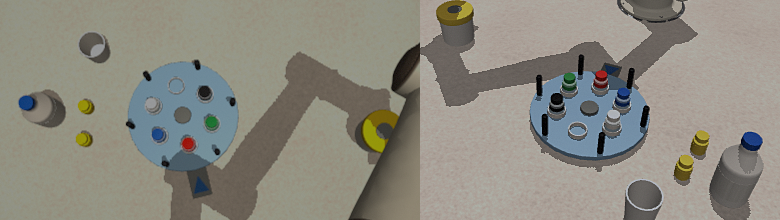

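The red vial is at 191.9° against a front line at 193.0°, about 1.5 mm sideways where 11 mm is allowed. All vials are standing, nothing around the deck has moved, and the arm is clear. I'm handing in.

```bash
python3 -c "
from station import r
print(r.finish_job())"
```

```text
the job is handed in; nothing more can be done
None
```

I turned the carousel about 82° counter-clockwise by pushing one rim post with the shut fingertips, backed the arm off to the right, and handed the job in at about 7 s. The hand-in gave no verdict.

- **Alignment:** the last check had the red cap at 191.8° and the post pattern at about 191.9°. The front line through the arrow is at 193.0°, so the red vial is about 1° off, or roughly 1.5 mm sideways.
- **Surroundings:** in the last picture all five vials stand in their pockets. The bottle, tub and beaker look unmoved, though I judged that by eye and did not measure it. The arm was clear of everything.
- **Disagreement:** during the push, while the arm partly hid the red cap, the cap reading was 1–2° higher than the post pattern. They agreed once the arm was out of the way.

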